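# Book a tube rack into its bay: slide it home and turn the bay flag over

### The arm

A 6-joint arm with a two-finger parallel gripper is mounted at the origin on a cart in front of the work surface, level with it; the furniture and walls round the work are solid. World frame = base frame: x ahead of the robot, y to its left, z up, the work surface at z = 0. Lengths are in m, angles in rad, forces in N, time in s.
With the tool pointing down it reaches from about 0.35 to 0.95 m from the base axis. Payload 17.4 kg.
Tool frame: the origin (TCP) lies midway between the tips of the shut fingers; the grasp point (between the pads) lies 19 mm behind it (arm.grip_depth is the z of the grasp point in the tool frame, in m); z points along the fingers, y is the line along which they close (so a half turn about z gives the same grasp; the last joint's range is limited). The gripper opens to 93 mm and grips with 3 to 60 N. Pads are 15 mm wide; open, the fingers measure 128 mm over their backs; the gripper's body (75 mm by 188 mm) begins 65 mm behind the grasp point.
Start: joints at [1.078, 0.116, 1.442, -0, 1.584, -0.038], TCP at [0.297, 0.606, 0.219] pointing down, gripper open.
Joint ranges: [-2.83, 2.83], [-0.83, 2.19], [0.07, 2.5], [-1.14, 4.28], [0.01, 3], [-2.97, 2.97]. Speed limits (rad/s): [1.89, 1.89, 2.22, 3.14, 3.14, 3.14].

### API

Orientations are given as a unit quaternion [x, y, z, w].
In Python, from workcell import arm gives the robot as it stands. The module is installed in compiled form; this text tells all that it offers.
- The arm moves only by the tool arm_command, never from a script. Its argument "commands" is a list of rows, each an object with "offset": the shift along the tool's x, y, z in m, a list of three; "dr": the turn, a rotation vector about the tool's x, y, z in degrees, a list of three; "claw": the opening, from 0 (shut) to 1 (fully open). A call has 1 to 20 rows; each row is the pose to reach, as a shift and turn from the pose commanded when the call began, along the tool's axes at that moment; what a row does not reach only later rows make up. A row lasts 1/8 s, in which the tool goes at most 62.5 mm and 10.7 degrees, less where a joint would pass 70% of its speed; a pose out of reach is approached as far as the arm can. A call with a gripper value outside its range is refused whole. The fingers move at their own pace and stop on an object; the grip force is fixed at half the most. Time passes only in rows, so rows that repeat a pose let the fingers close. It gives the time, the measured TCP pose, the force, the opening and the grip force at its end, in the units of the state.
- arm.get_state(): the state, without advancing time (a new reading comes with each control period).
- arm.capture(name): name is "scene" or "top" or "wrist"; returns a dict with "frame" (400x640x3 uint8, blue, green, red), "fx", "fy", "cx", "cy" (pixels), "k1" (the pictures are not rectified: a ray, as slopes to the right and down, at radius r is drawn at 1 + k1 r^2 times it, then the intrinsics apply), "cam_to_world" (4x4, takes a point from camera to world coordinates); the wrist camera has in their place "mount" (4x4, takes a point from camera to tool coordinates, whose origin is the TCP and whose axes are the flange's). Camera axes: x right, y down, z forward; pixel columns grow to the right and rows downward; lengths in m; the calibration is good to about 2 mm. A picture is of the moment at which its call begins: read the wrist's pose just before it. There is no depth.
- arm.finish_job(): hands the job in; it is judged then, once.
Trained networks look in a picture, given as the dict that the camera call returned (one of the last four; its "shot" number tells which), for a name from the list of things; names that differ only in an ending like _2 or _b are one class to them, and where a whole thing is asked for, a point or a joint stands for the part that bears it (a point fixed in the world has none). Each returns a list of dicts, best first, with "conf" (0 to 1); they miss things now and then, are a little off and sometimes report something else, mostly with a low value. They report only what shows in the picture. A call takes as long as a camera call.
- arm.silhouettes(picture, query): "mask" (400x640 bool, what is visible of it) and "bbox" ([centre column, centre row, width, height] in pixels, round what is visible of it).
The state is a dict: "t": time; "qpos": joint angles; "qd": joint speeds; "joint_torque": joint torques, N m; "tool_pos": TCP position; "eef_rot": TCP orientation; "wrist_force": force on the tool from outside, world axes, zero at the start; "torque": the same for the moment, N m; "width": finger opening in m; "gripper_force": force on a finger pad.
Only numpy, scipy, OpenCV 4.12 (cv2) and the standard library are available. Lean on these libraries where they do the work, as an engineer would, in place of code of your own. Each camera call takes 0.05 s, during which the arm holds its last target. There are 200 camera calls.

### The job

One of the two tube racks stands only part-way in its bay, with that bay's hinged flag plate lying out to the front: push this rack along the bay until it is fully home against the end stop, then flip the flag over its hinge through a half turn, so that it lies flat across the bay behind the rack and shows its other face, as on the neighbouring bay. Only push with the fingers: do not lift or carry the rack, and keep its tubes standing in it. Leave the neighbouring bay with its rack and flag, and the things standing round, as they are.

Things in the scene. Friction and masses are not known exactly. Their poses are not given: they have to be found in the camera images.
- bay_a: The bay to work on (left or right of its twin bay_b), fixed: aluminium tray 74 mm deep (x), 204 mm long (y). Origin: on the worktop under the lane's middle. +y runs along the lane to the end stop, +x away from the robot. Lane floor 12 mm above the worktop, lane 58 mm wide, mouth open at y = -104 mm. Side guides up to 39 mm high; a post at x = +31, y -86 to -26 mm, 54 mm high carries the turned flag.
- bay_a_stop (a point): Middle of the end stop's rubber face in bay_a, at x = 0, y = +90, z = 36 mm of the bay: the rack's leading end rests on it when home. The stop is 53 mm high and as wide as the bay.
- rack_a: The rack to push: clear-white plastic, 52 mm wide (x), 116 mm long (y), 58 mm high, about 0.12 kg, in bay_a's lane with its axes along the bay's. Origin: centre of its underside. Flat trailing end wall at its y = -58 mm, over its full height. Starts 30 to 70 mm short; home is with its origin at y = +32 mm of bay_a. The turned flag clears the rack that is home by 5 mm; a rack too far out is in its way.
- flag_a (a joint): Angle of bay_a's flag about its hinge (rad): 0 lying out level on the bay's -x side (start), pi/2 upright, pi (its stop) lying level across the lane. The hinge turns easily (friction 0.003 N m, light damping) and the flag weighs 45 g: past about upright it falls over by itself, before that it falls back.
- flag_a_hinge (a point): Middle of flag_a's level hinge line (along the bay's y), fixed in bay_a at x = -37, y = -56, z = 56 mm. The flag: grey plate 4 mm thick in the hinge line's plane, 50 mm wide along it, 78.5 mm from it to the outside of the lip. Face up at the start: raised open ring; other face: raised bar. Lying out, nothing is under it down to the worktop beyond 15 mm from the hinge line.
- flag_a_lip (a point): Middle of flag_a's free edge, a rolled lip of 7 mm diameter, 75 mm from the hinge line; moves with the flag. At the start 56 mm above the worktop, on the robot's side, free underneath, so that fingers tilted forward can go under it and lift it.
- tube_a0: Capped tube, 17 mm diameter, 98 mm high, standing loose in rack_a. Origin at its foot.
- tube_a1: A second such tube in rack_a. Origin at its foot.
- bay_b: The neighbouring bay, same build and same frame as bay_a; leave alone. Its rack is home and its flag is over.
- rack_b: The same kind of rack, home in bay_b. Origin: centre of its underside. Leave alone.
- flag_b (a joint): Angle of bay_b's flag, as for flag_a: starts at pi (over) and stays so.
- tube_b0: Tube standing in rack_b. Origin at its foot. Leave alone.
- petri_near: Bystander: petri dish, 91 mm diameter, 15 mm high, between the robot and the bays. Origin: centre of its underside.
- pen_near: Bystander: marker pen lying on the worktop, 13 x 130 x 13 mm. Origin: centre of its underside.
- cup_mid: Bystander: sample cup, 62 mm diameter, 66 mm high, behind the bays. Origin: centre of its underside.
- cup_side: Bystander: sample cup, 62 mm diameter, 66 mm high, on the right. Origin: centre of its underside.

How it is judged:
By the outcome, as a careful person would: the job done as asked, in the order asked, and still so for the second after the job is handed in, with the robot touching nothing.
It also fails if it takes over 51 s, if anything falls off the work surface, if the arm or the gripper's body presses on something with over 40 N, if the wrist force passes 120 N, or if a joint passes its speed limit or range.

## Working session

There is one attempt and no reset: what is moved stays moved. The work goes in short steps, Python scripts to look and compute and a tool call to move; the robot and the scene stay as the last step left them, time stands still between calls to the robot, and variables do not carry over. Pictures are saved under pics/ and viewed, at most 10 in all, crops included, and the job is handed in when it is done.

Besides the shell and the picture viewer there is one more tool, called in YAML: its name, and indented under it one key for each argument. arm_command: Moves the arm, as the interface text tells. Its arguments: {"type":"object","properties":{"commands":{"type":"array"}},"required":["commands"]}

```bash
mkdir -p pics; python3 - <<'E'
from workcell import arm
import cv2
for n in ("scene","top"):
    p=arm.capture(n); cv2.imwrite(f"pics/{n}0.png",p["frame"])
    print(n,p["fx"],p["cx"],p["cy"],p["k1"],p["cam_to_world"])
    for q in ("bay_a","rack_a","flag_a","tube_a0","petri_near","pen_near","cup_mid"):
        print(q,[(round(d["conf"],2),[round(float(v)) for v in d["bbox"]]) for d in arm.silhouettes(p,q)])
print(arm.get_state())
E
```

```text
scene 462.8023574383552 311.76222895360905 192.63926043163153 -0.07760022808385532 [[ 0.43188499 -0.58531201  0.68621076 -0.22351906]
 [-0.90192505 -0.28243493  0.32674412 -0.45509327]
 [ 0.00256263 -0.76002655 -0.64988697  0.85508721]
 [ 0.          0.          0.          1.        ]]
bay_a [(0.82, [228, 174, 75, 42]), (0.65, [352, 206, 76, 44])]
rack_a [(0.75, [233, 172, 44, 26]), (0.68, [335, 187, 46, 35]), (0.55, [232, 182, 28, 19])]
flag_a [(0.79, [230, 186, 29, 20])]
tube_a0 [(0.6, [217, 147, 10, 8]), (0.52, [221, 161, 7, 19])]
petri_near [(0.87, [255, 237, 40, 32])]
pen_near [(0.79, [387, 305, 45, 26]), (0.57, [340, 176, 10, 17])]
cup_mid [(0.61, [298, 157, 19, 25])]
top 428.3634315215419 321.6097920668997 194.52034448328087 -0.06511887616525157 [[-0.03935132 -0.9758875   0.21469762  0.37282087]
 [-0.99922384  0.03804752 -0.01020356 -0.05905725]
 [ 0.00178881 -0.21493251 -0.97662727  1.1137217 ]
 [ 0.          0.          0.          1.        ]]
bay_a [(0.94, [348, 173, 78, 35]), (0.93, [210, 207, 87, 61])]
rack_a [(0.96, [340, 174, 47, 25]), (0.95, [216, 192, 51, 25])]
flag
[... 251 characters left out ...]
qpos': array([ 1.07821514e+00,  1.15985987e-01,  1.44161414e+00,  5.03571722e-05,
        1.58399130e+00, -3.77916315e-02]), 'qd': array([-8.18143481e-04, -9.29282097e-04,  9.85143421e-05,  1.98755352e-03,
       -7.06103708e-04, -5.52083333e-04]), 'joint_torque': array([ 9.44901658e-04, -7.20986009e+01, -6.22749066e+01,  7.79381208e-02,
        1.84616778e-02, -8.14838415e-06]), 'tool_pos': array([0.29649976, 0.6063958 , 0.21864681]), 'eef_rot': array([ 2.25439810e-01,  9.74257097e-01,  7.19033927e-06, -2.41355753e-05]), 'wrist_force': array([-0.4387348 ,  0.54567782, -0.75665127]), 'torque': array([-0.02382124,  0.01782365,  0.03530875]), 'gripper_force': 0.0, 'width': 0.09286853140538918}
```

View pics/scene0.png

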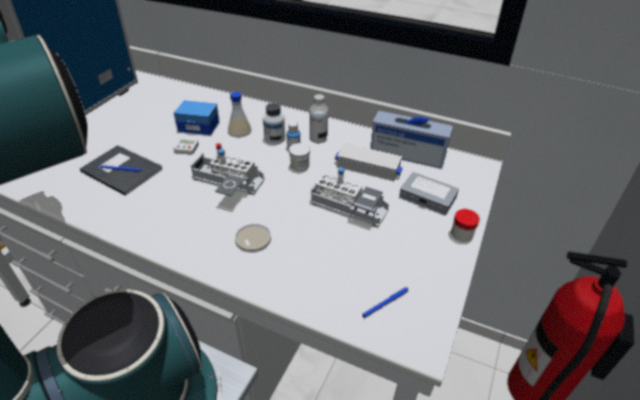

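View pics/top0.png

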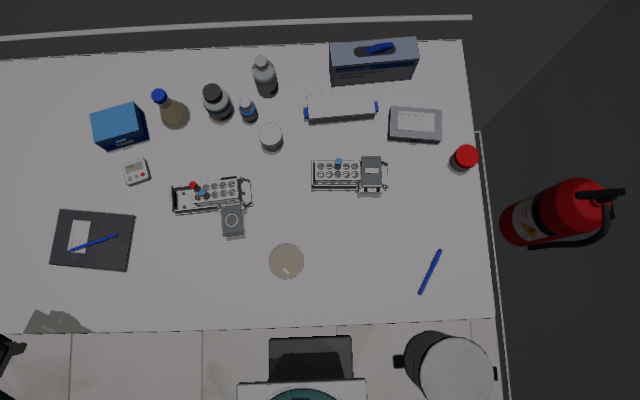

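```bash
cat > h.py <<'E'
from workcell import arm
import cv2, numpy as np
from scipy.spatial.transform import Rotation as R
def cam(p,st=None):
    K=np.array([[p["fx"],0,p["cx"]],[0,p["fy"],p["cy"]],[0,0,1.]]); D=np.array([p["k1"],0,0,0.])
    if "cam_to_world" in p: T=np.array(p["cam_to_world"])
    else:
        W=np.eye(4);W[:3,:3]=R.from_quat(st["eef_rot"]).as_matrix();W[:3,3]=st["tool_pos"];T=W@np.array(p["mount"])
    return K,D,T
def toplane(c,px,z):
    K,D,T=c; u=cv2.undistortPoints(np.array(px,float).reshape(-1,1,2),K,D)[:,0]
    d=np.c_[u,np.ones(len(u))]@T[:3,:3].T; s=(z-T[2,3])/d[:,2]
    return T[:3,3]+d*s[:,None]
def proj(c,P):
    K,D,T=c; i=np.linalg.inv(T)
    return cv2.projectPoints(np.array(P,float).reshape(-1,1,3),cv2.Rodrigues(i[:3,:3])[0],i[:3,3],K,D)[0][:,0]
E
python3 - <<'E'
from h import *
p=arm.capture("top"); c=cam(p)
f=p["frame"][160:250,150:410]
cv2.imwrite("pics/top1.png",cv2.resize(f,None,fx=3,fy=3,interpolation=cv2.INTER_CUBIC))
for q,z in (("rack_a",.07),("flag_a",.056),("bay_a",.04)):
    for d in arm.silhouettes(p,q)[:2]:
        b=cv2.boxPoints(cv2.minAreaRect(np.argwhere(d["mask"])[:,::-1].astype(np.float32)))
        w=toplane(c,b,z); print(q,np.round(d["bbox"]),w.mean(0).round(3),w[:,:2].round(3).tolist())
s=arm.get_state()
print(R.from_quat(s["eef_rot"]).as_matrix().round(3), arm.capture("wrist")["mount"])
E
```

```text
rack_a [337. 172.  51.  30.] [ 0.658 -0.112  0.07 ] [[0.627, -0.052], [0.693, -0.054], [0.688, -0.174], [0.623, -0.17]]
rack_a [216. 193.  48.  30.] [0.619 0.193 0.07 ] [[0.646, 0.259], [0.658, 0.137], [0.593, 0.128], [0.581, 0.249]]
flag_a [231. 218.  20.  31.] [0.552 0.16  0.056] [[0.592, 0.188], [0.594, 0.14], [0.513, 0.133], [0.511, 0.181]]
flag_a [371. 174.  20.  31.] [ 0.661 -0.2    0.056] [[0.703, -0.178], [0.701, -0.228], [0.619, -0.222], [0.621, -0.173]]
bay_a [209. 206.  81.  59.] [0.582 0.213 0.04 ] [[0.644, 0.33], [0.666, 0.118], [0.52, 0.098], [0.498, 0.305]]
bay_a [347. 173.  77.  33.] [ 0.662 -0.144  0.04 ] [[0.713, -0.047], [0.706, -0.246], [0.612, -0.239], [0.619, -0.043]]
[[-0.898  0.439 -0.   ]
 [ 0.439  0.898  0.   ]
 [ 0.     0.    -1.   ]] [[ 6.02673035e-04 -9.65994773e-01 -2.58560893e-01  7.07121525e-02]
 [ 9.99998928e-01  9.27174249e-04 -1.13309126e-03 -1.70561068e-03]
 [ 1.33429124e-03 -2.58559933e-01  9.65994296e-01 -1.65640088e-01]
 [ 0.00000000e+00  0.00000000e+00  0.00000000e+00  1.00000000e+00]]
```

View pics/top1.png

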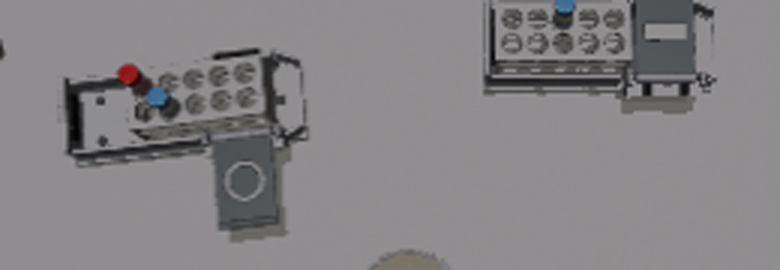

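arm_command:
  commands:
    - {"offset":[-0.1,-0.065,-0.05],"dr":[0,0,-10],"claw":0}
    - {"offset":[-0.398,-0.257,-0.05],"dr":[0,0,-31.7],"claw":0}
    - {"offset":[-0.398,-0.257,-0.05],"dr":[0,0,-31.7],"claw":0}
    - {"offset":[-0.398,-0.257,-0.05],"dr":[0,0,-31.7],"claw":0}
    - {"offset":[-0.398,-0.257,-0.05],"dr":[0,0,-31.7],"claw":0}
    - {"offset":[-0.398,-0.257,-0.05],"dr":[0,0,-31.7],"claw":0}
    - {"offset":[-0.398,-0.257,-0.05],"dr":[0,0,-31.7],"claw":0}
    - {"offset":[-0.398,-0.257,-0.05],"dr":[0,0,-31.7],"claw":0}
    - {"offset":[-0.398,-0.257,-0.05],"dr":[0,0,-31.7],"claw":0}
    - {"offset":[-0.398,-0.257,-0.05],"dr":[0,0,-31.7],"claw":0}
    - {"offset":[-0.398,-0.257,-0.05],"dr":[0,0,-31.7],"claw":0}
    - {"offset":[-0.398,-0.257,-0.05],"dr":[0,0,-31.7],"claw":0}

```text
t: 2.55
tool_pos: [0.5408, 0.2015, 0.2687]
eef_rot: [-0.05, 0.999, 0.0, 0.0]
wrist_force: [-0.3, 0.2, 1.0]
width: 0.0006
gripper_force: 0.0
```

```bash
python3 - <<'E'
from h import *
s=arm.get_state(); p=arm.capture("wrist"); c=cam(p,s)
print(s["tool_pos"],R.from_quat(s["eef_rot"]).as_matrix().round(3).tolist(),s["qpos"].round(2))
f=p["frame"].copy()
cv2.imwrite("pics/w0.png",cv2.resize(f,(800,500)))
for q,z in (("rack_a",.07),("flag_a",.058),("bay_a",.04)):
    for d in arm.silhouettes(p,q)[:2]:
        b=cv2.boxPoints(cv2.minAreaRect(np.argwhere(d["mask"])[:,::-1].astype(np.float32)))
        w=toplane(c,b,z); print(q,round(d["conf"],2),b.round().tolist(),w.mean(0).round(3),w[:,:2].round(3).tolist())
E
```

```text
[0.54078307 0.20151487 0.26865165] [[-0.995, -0.1, 0.0], [-0.1, 0.995, 0.0], [-0.0, 0.0, -1.0]] [ 0.31 -0.11  1.58  0.    1.66 -1.36]
rack_a 0.71 [[-3.0, 265.0], [5.0, 211.0], [113.0, 228.0], [104.0, 281.0]] [ 0.657 -0.105  0.07 ] [[0.69, -0.184], [0.619, -0.161], [0.625, -0.03], [0.694, -0.045]]
rack_a 0.66 [[260.0, 214.0], [363.0, 214.0], [363.0, 259.0], [260.0, 259.0]] [0.612 0.197 0.07 ] [[0.591, 0.138], [0.579, 0.251], [0.633, 0.258], [0.645, 0.141]]
flag_a 0.68 [[-0.0, 209.0], [7.0, 209.0], [7.0, 252.0], [0.0, 252.0]] [ 0.649 -0.179  0.058] [[0.621, -0.18], [0.62, -0.17], [0.677, -0.179], [0.679, -0.189]]
flag_a 0.65 [[259.0, 142.0], [304.0, 142.0], [304.0, 215.0], [259.0, 215.0]] [0.552 0.157 0.058] [[0.514, 0.13], [0.509, 0.179], [0.591, 0.186], [0.596, 0.135]]
bay_a 0.75 [[-9.0, 260.0], [0.0, 196.0], [137.0, 216.0], [128.0, 280.0]] [ 0.659 -0.117  0.04 ] [[0.702, -0.223], [0.611, -0.194], [0.618, -0.016], [0.707, -0.033]]
bay_a 0.71 [[246.0, 259.0], [246.0, 142.0], [415.0, 143.0], [414.0, 260.0]] [0.58  0.215 0.04 ] [[0.661, 0.119], [0.517, 0.113], [0.499, 0.303], [0.641, 0.326]]
```

View pics/w0.png

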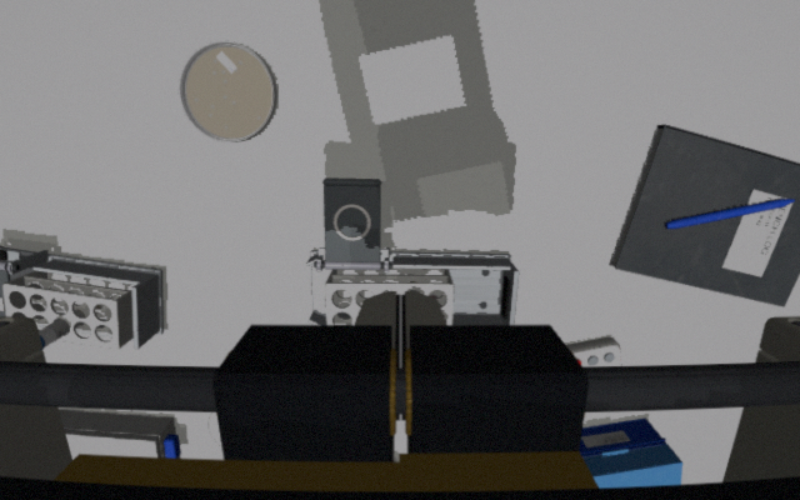

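arm_command:
  commands:
    - {"offset":[-0.04,-0.059,0],"dr":[0,0,0],"claw":0}
    - {"offset":[-0.0826,-0.1184,0],"dr":[0,0,0],"claw":0}
    - {"offset":[-0.0826,-0.1184,0.02],"dr":[0,0,0],"claw":0}
    - {"offset":[-0.0826,-0.1184,0.08],"dr":[0,0,0],"claw":0}
    - {"offset":[-0.0826,-0.1184,0.13],"dr":[0,0,0],"claw":0}
    - {"offset":[-0.0826,-0.1184,0.16],"dr":[0,0,0],"claw":0}
    - {"offset":[-0.0826,-0.1184,0.16],"dr":[0,0,0],"claw":0}

```text
t: 3.62
tool_pos: [0.6335, 0.0913, 0.1059]
eef_rot: [-0.049, 0.999, -0.0, -0.002]
wrist_force: [-0.4, -0.3, 0.8]
width: 0.0008
gripper_force: 0.0
```

```bash
python3 - <<'E'
from h import *
s=arm.get_state(); p=arm.capture("wrist"); c=cam(p,s)
print(s["tool_pos"],s["wrist_force"].round(1))
f=p["frame"].copy()
cv2.imwrite("pics/w1.png",cv2.resize(f,(800,500)))
E
```

```text
[0.633451   0.09132503 0.10585212] [-0.4 -0.3  0.8]
```

View pics/w1.png

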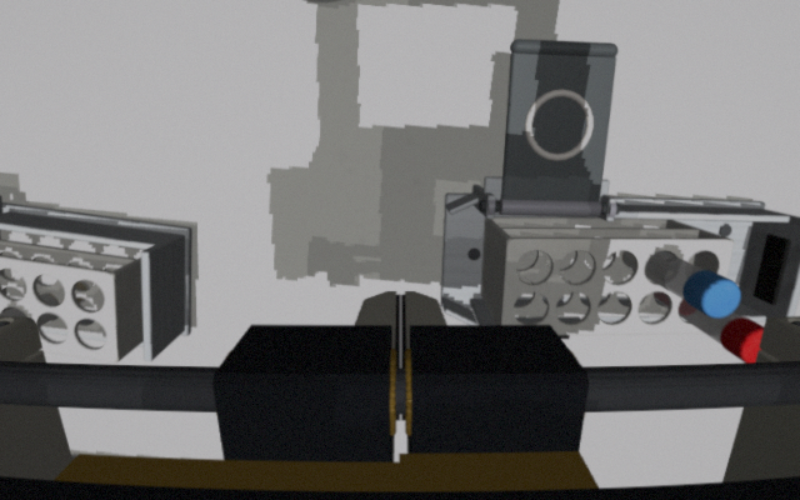

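```bash
python3 - <<'E'
from h import *
s=arm.get_state(); p=arm.capture("wrist"); c=cam(p,s)
e=R.from_quat(s["eef_rot"]).as_matrix()[:2,:2].round(3); print(e)
for n,px,z in (("lip outer",[(512,44),(616,46)],.057),("hinge",[(503,208),(606,210)],.058),("rack top trail",[(487,222),(500,328)],.07),("stop top",[(752,285)],.053),("bayfloor mouth",[(445,195),(443,312)],.012)):
    w=toplane(c,np.array(px)*.8,z)[:,:2]; o=np.array([.622,.2214]); ex=np.array([.995,.1]); ey=np.array([-.1,.995])
    print(n,w.round(4).tolist(),"bay",np.c_[(w-o)@ex,(w-o)@ey].round(4).tolist())
for q,z in (("tube_a0",.11),("tube_a1",.11)):
    for d in arm.silhouettes(p,q)[:3]: print(q,d["conf"],d["bbox"])
E
```

```text
[[-0.995 -0.099]
 [-0.099  0.995]]
lip outer [[0.5175, 0.1301], [0.5123, 0.1796]] bay [[-0.1131, -0.0804], [-0.1133, -0.0306]]
hinge [[0.5946, 0.1374], [0.5901, 0.1903]] bay [[-0.0357, -0.0808], [-0.0349, -0.0277]]
rack top trail [[0.6003, 0.1277], [0.6545, 0.1428]] bay [[-0.0309, -0.091], [0.0245, -0.0814]]
stop top [[0.6235, 0.2876]] bay [[0.0081, 0.0657]]
bayfloor mouth [[0.5969, 0.1128], [0.6727, 0.1211]] bay [[-0.0358, -0.1056], [0.0404, -0.1049]]
tube_a0 0.77 [566.8, 256.8, 90.6, 60.1]
tube_a1 0.77 [566.8, 256.8, 90.6, 60.1]
```

arm_command:
  commands:
    - {"offset":[-0.003,0,0.03],"dr":[0,0,0],"claw":0}
    - {"offset":[-0.003,0,0.05],"dr":[0,0,0],"claw":0}
    - {"offset":[-0.003,0,0.063],"dr":[0,0,0],"claw":0}
    - {"offset":[-0.003,0.005,0.065],"dr":[0,0,0],"claw":0}
    - {"offset":[-0.003,0.013,0.065],"dr":[0,0,0],"claw":0}
    - {"offset":[-0.003,0.019,0.065],"dr":[0,0,0],"claw":0}
    - {"offset":[-0.003,0.024,0.065],"dr":[0,0,0],"claw":0}
    - {"offset":[-0.003,0.028,0.065],"dr":[0,0,0],"claw":0}
    - {"offset":[-0.003,0.032,0.065],"dr":[0,0,0],"claw":0}
    - {"offset":[-0.003,0.036,0.065],"dr":[0,0,0],"claw":0}
    - {"offset":[-0.003,0.04,0.065],"dr":[0,0,0],"claw":0}
    - {"offset":[-0.003,0.044,0.065],"dr":[0,0,0],"claw":0}

```text
t: 5.32
tool_pos: [0.6337, 0.1352, 0.0436]
eef_rot: [-0.049, 0.999, -0.0, 0.0]
wrist_force: [-0.2, -1.0, 0.6]
width: 0.0004
gripper_force: 0.5
```

arm_command:
  commands:
    - {"offset":[0,0.004,0],"dr":[0,0,0],"claw":0}
    - {"offset":[0,0.008,0],"dr":[0,0,0],"claw":0}
    - {"offset":[0,0.012,0],"dr":[0,0,0],"claw":0}
    - {"offset":[0,0.016,0],"dr":[0,0,0],"claw":0}
    - {"offset":[0,0.02,0],"dr":[0,0,0],"claw":0}
    - {"offset":[0,0.024,0],"dr":[0,0,0],"claw":0}
    - {"offset":[0,0.028,0],"dr":[0,0,0],"claw":0}
    - {"offset":[0,0.031,0],"dr":[0,0,0],"claw":0}
    - {"offset":[0,0.034,0],"dr":[0,0,0],"claw":0}

```text
t: 6.45
tool_pos: [0.6303, 0.1691, 0.0436]
eef_rot: [-0.049, 0.999, -0.0, -0.0]
wrist_force: [-0.2, -1.3, 0.2]
width: 0.0005
gripper_force: 0.6
```

```bash
python3 - <<'E'
from h import *
s=arm.get_state(); p=arm.capture("wrist"); t=arm.capture("top")
print(s["tool_pos"],s["wrist_force"].round(1))
a=cv2.resize(p["frame"],(640,400)); b=cv2.resize(t["frame"][160:250,150:310],None,fx=4,fy=4,interpolation=cv2.INTER_CUBIC)
cv2.imwrite("pics/w2.png",cv2.resize(np.vstack([a,b[:, :640]]),None,fx=.78,fy=.78))
E
```

```text
[0.63029481 0.16907656 0.04363789] [-0.2 -1.3  0.2]
```

View pics/w2.png

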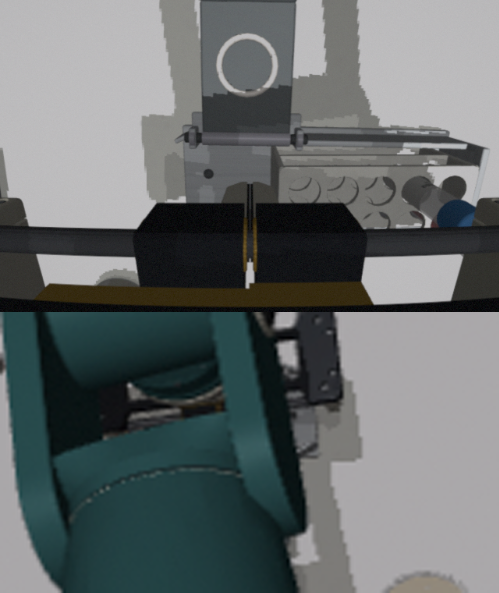

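arm_command:
  commands:
    - {"offset":[0,0.002,0],"dr":[0,0,0],"claw":0}
    - {"offset":[0,0.004,0],"dr":[0,0,0],"claw":0}
    - {"offset":[0,0.006,0],"dr":[0,0,0],"claw":0}
    - {"offset":[0,0.008,0],"dr":[0,0,0],"claw":0}

```text
t: 7.05
tool_pos: [0.6295, 0.177, 0.0436]
eef_rot: [-0.049, 0.999, -0.0, -0.0]
wrist_force: [0.4, -0.7, -0.3]
width: 0.0004
gripper_force: 0.4
```

arm_command:
  commands:
    - {"offset":[0,0.001,0],"dr":[0,0,0],"claw":0}
    - {"offset":[0,0.002,0],"dr":[0,0,0],"claw":0}
    - {"offset":[0,0.003,0],"dr":[0,0,0],"claw":0}

```text
t: 7.42
tool_pos: [0.6292, 0.1799, 0.0436]
eef_rot: [-0.049, 0.999, -0.0, -0.0]
wrist_force: [0.9, -0.3, 0.3]
width: 0.0005
gripper_force: 0.4
```

arm_command:
  commands:
    - {"offset":[0,0.001,0],"dr":[0,0,0],"claw":0}
    - {"offset":[0,0.002,0],"dr":[0,0,0],"claw":0}

```text
t: 7.68
tool_pos: [0.6292, 0.1807, 0.0438]
eef_rot: [-0.049, 0.999, -0.001, -0.0]
wrist_force: [-0.7, -14.9, 4.3]
width: 0.0004
gripper_force: 7.4
```

```bash
python3 - <<'E'
from h import *
s=arm.get_state(); p=arm.capture("wrist"); c=cam(p,s)
print(s["tool_pos"],s["wrist_force"].round(1))
o=np.array([.624,.2216]); ex=np.array([.995,.1]); ey=np.array([-.1,.995])
f=p["frame"].copy()
# expected home rack top corners
for y in (-.026,.09):
    P=[np.r_[o+x*ex+y*ey,.07] for x in (-.026,.026)]; print(y,proj(c,P).round().tolist())
cv2.imwrite("pics/w3.png",cv2.resize(f[120:320,200:640],None,fx=1.8,fy=1.8,interpolation=cv2.INTER_CUBIC))
E
```

```text
[0.62917089 0.18071934 0.04381018] [ -0.7 -14.9   4.3]
-0.026 [[361.0, 216.0], [357.0, 322.0]]
0.09 [[621.0, 215.0], [596.0, 317.0]]
```

View pics/w3.png

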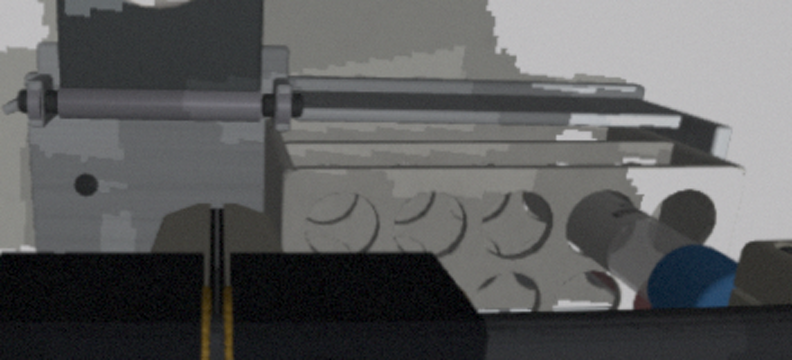

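arm_command:
  commands:
    - {"offset":[0,-0.008,0],"dr":[0,0,0],"claw":0}
    - {"offset":[0,-0.015,0],"dr":[0,0,0],"claw":0}
    - {"offset":[0,-0.015,-0.03],"dr":[0,0,0],"claw":0}
    - {"offset":[0,-0.015,-0.08],"dr":[0,0,0],"claw":0}
    - {"offset":[0,-0.015,-0.14],"dr":[0,0,0],"claw":0}
    - {"offset":[0.03,-0.015,-0.19],"dr":[0,0,0],"claw":0}
    - {"offset":[0.08,-0.015,-0.2],"dr":[0,-10,0],"claw":0}
    - {"offset":[0.13,-0.015,-0.2],"dr":[0,-20,0],"claw":0}
    - {"offset":[0.163,-0.015,-0.18],"dr":[0,-30,0],"claw":0}
    - {"offset":[0.163,-0.015,-0.15],"dr":[0,-40,0],"claw":0}
    - {"offset":[0.163,-0.015,-0.12],"dr":[0,-45,0],"claw":0}
    - {"offset":[0.163,-0.015,-0.106],"dr":[0,-45,0],"claw":0}
    - {"offset":[0.163,-0.015,-0.106],"dr":[0,-45,0],"claw":0}
    - {"offset":[0.163,-0.015,-0.106],"dr":[0,-45,0],"claw":0}

```text
t: 9.48
tool_pos: [0.4689, 0.1509, 0.1515]
eef_rot: [-0.045, 0.923, 0.019, 0.382]
wrist_force: [0.0, -0.4, 0.7]
width: 0.0004
gripper_force: 0.0
```

```bash
python3 - <<'E'
from h import *
s=arm.get_state(); p=arm.capture("wrist")
print(s["tool_pos"],s["wrist_force"].round(1),s["qpos"].round(2));M=R.from_quat(s["eef_rot"]).as_matrix();print(M.round(3))
o=np.array([.624,.2216]); ex=np.array([.995,.1,0]); ey=np.array([-.1,.995,0])
def b(x,y,z): return np.r_[o,0]+x*ex+y*ey+[0,0,z]
for n,q in (("pre",b(-.162,-.056,.0793)),("under",b(-.1197,-.056,.0369)),("contact",b(-.1141,-.056,.0426))): print(n,(M.T@(q-s["tool_pos"])).round(4))
cv2.imwrite("pics/w4.png",p["frame"])
E
```

```text
[0.46892344 0.15091911 0.15147494] [ 0.  -0.4  0.7] [ 0.38 -0.81  2.39 -0.27  0.81 -1.18]
[[-0.703 -0.098  0.704]
 [-0.069  0.995  0.07 ]
 [-0.707  0.    -0.707]]
pre [ 0.0515 -0.0012  0.0506]
under [ 0.0516 -0.0011  0.1105]
contact [ 0.0436 -0.0011  0.1104]
```

View pics/w4.png

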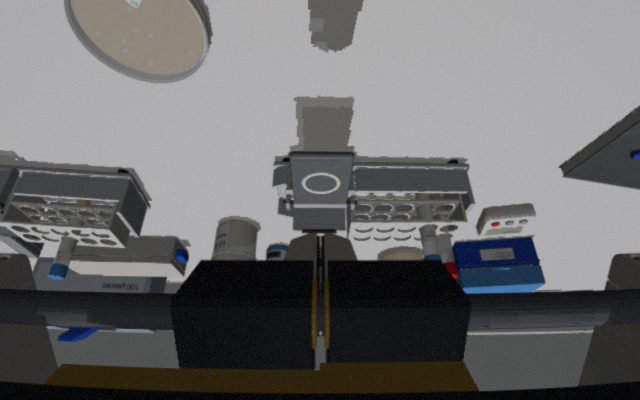

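arm_command:
  commands:
    - {"offset":[0.0,-0.001,0.0],"dr":[0,10,0],"claw":0}
    - {"offset":[0.022,-0.001,0.03],"dr":[0,10,0],"claw":0}
    - {"offset":[0.044,-0.001,0.058],"dr":[0,10,0],"claw":0}
    - {"offset":[0.044,-0.001,0.058],"dr":[0,10,0],"claw":0}
    - {"offset":[0.044,-0.001,0.058],"dr":[0,10,0],"claw":0}

```text
t: 10.15
tool_pos: [0.4791, 0.151, 0.0796]
eef_rot: [-0.047, 0.952, 0.015, 0.301]
wrist_force: [-0.4, 0.1, 0.6]
width: 0.0005
gripper_force: 0.0
```

```bash
python3 - <<'E'
from h import *
s=arm.get_state(); p=arm.capture("wrist"); c=cam(p,s)
print(s["t"],s["tool_pos"],s["wrist_force"].round(1),s["qpos"].round(2));M=R.from_quat(s["eef_rot"]).as_matrix();print(M.round(3))
o=np.array([.624,.2216]); ex=np.array([.995,.1,0]); ey=np.array([-.1,.995,0])
def b(x,y,z): return np.r_[o,0]+x*ex+y*ey+[0,0,z]
def t(q): return (M.T@(q-s["tool_pos"])).round(4).tolist()
for n,q in (("under",b(-.123,-.056,.0385)),("contact",b(-.1164,-.056,.0431))): print(n,t(q))
for a in range(0,121,10):
    r=np.deg2rad(a); print(a,t(b(-.1164+.075*(1-np.cos(r)),-.056,.0431+.075*np.sin(r))))
print("lip outer proj",proj(c,[b(-.1155,-.081,.056),b(-.1155,-.031,.056)]).round().tolist())
cv2.imwrite("pics/w5.png",p["frame"])
E
```

```text
10.15 [0.47907719 0.15102153 0.07958678] [-0.4  0.1  0.6] [ 0.34 -0.61  2.36 -0.19  0.81 -1.24]
[[-0.815 -0.098  0.572]
 [-0.08   0.995  0.057]
 [-0.574  0.    -0.819]]
under [0.0005, -0.0002, 0.0499]
contact [-0.0076, -0.0002, 0.0499]
0 [-0.0076, -0.0002, 0.0499]
10 [-0.016, -0.0002, 0.0399]
20 [-0.026, -0.0002, 0.0315]
30 [-0.0373, -0.0002, 0.025]
40 [-0.0496, -0.0002, 0.0205]
50 [-0.0625, -0.0001, 0.0183]
60 [-0.0756, -0.0001, 0.0183]
70 [-0.0884, -0.0001, 0.0206]
80 [-0.1007, -0.0001, 0.025]
90 [-0.112, -0.0, 0.0316]
100 [-0.122, -0.0, 0.04]
110 [-0.1304, -0.0, 0.05]
120 [-0.137, 0.0, 0.0614]
lip outer proj [[284.0, 248.0], [362.0, 248.0]]
```

View pics/w5.png

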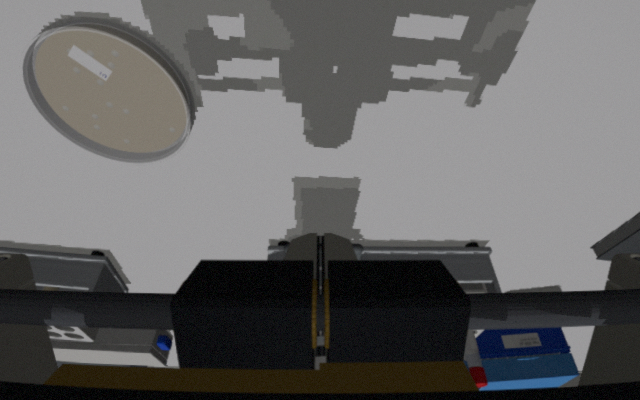

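arm_command:
  commands:
    - {"offset":[0.003,0,0.015],"dr":[0,0,0],"claw":0}
    - {"offset":[0.004,0,0.035],"dr":[0,0,0],"claw":0}
    - {"offset":[0.003,0,0.052],"dr":[0,0,0],"claw":0}
    - {"offset":[0.001,0,0.054],"dr":[0,0,0],"claw":0}
    - {"offset":[-0.008,0,0.052],"dr":[0,0,0],"claw":0}
    - {"offset":[-0.012,0,0.045],"dr":[0,0,0],"claw":0}
    - {"offset":[-0.016,0,0.04],"dr":[0,0,0],"claw":0}
    - {"offset":[-0.026,0,0.0315],"dr":[0,0,0],"claw":0}
    - {"offset":[-0.037,0,0.025],"dr":[0,0,0],"claw":0}
    - {"offset":[-0.037,0,0.025],"dr":[0,0,0],"claw":0}

```text
t: 11.45
tool_pos: [0.5236, 0.1554, 0.08]
eef_rot: [-0.047, 0.952, 0.015, 0.301]
wrist_force: [-0.3, -0.2, -0.3]
width: 0.0007
gripper_force: 0.1
```

```bash
python3 - <<'E'
from h import *
s=arm.get_state(); p=arm.capture("wrist"); t=arm.capture("scene")
print(s["t"],s["tool_pos"],s["wrist_force"].round(1),s["qpos"].round(2))
a=p["frame"][150:350]; b=cv2.resize(t["frame"][130:230,160:400],(640,267),interpolation=cv2.INTER_CUBIC)
cv2.imwrite("pics/w6.png",np.vstack([a,b]))
E
```

```text
11.45 [0.52364843 0.15542451 0.08000599] [-0.3 -0.2 -0.3] [ 0.31 -0.47  2.27 -0.18  0.75 -1.27]
```

View pics/w6.png

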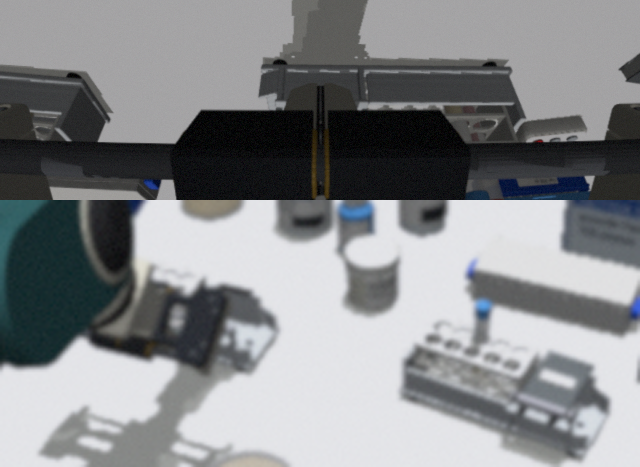

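arm_command:
  commands:
    - {"offset":[-0.0126,0,-0.0045],"dr":[0,0,0],"claw":0}
    - {"offset":[-0.0255,0,-0.0067],"dr":[0,0,0],"claw":0}
    - {"offset":[-0.0386,0,-0.0067],"dr":[0,0,0],"claw":0}
    - {"offset":[-0.0514,0,-0.0044],"dr":[0,0,0],"claw":0}
    - {"offset":[-0.058,0,-0.002],"dr":[0,0,0],"claw":0}
    - {"offset":[-0.0637,0,0],"dr":[0,0,0],"claw":0}
    - {"offset":[-0.07,0,0.003],"dr":[0,0,0],"claw":0}
    - {"offset":[-0.075,0,0.0066],"dr":[0,0,0],"claw":0}
    - {"offset":[-0.08,0,0.011],"dr":[0,0,0],"claw":0}
    - {"offset":[-0.085,0,0.015],"dr":[0,0,0],"claw":0}
    - {"offset":[-0.0934,0,0.025],"dr":[0,0,0],"claw":0}
    - {"offset":[-0.0934,0,0.025],"dr":[0,0,0],"claw":0}
    - {"offset":[-0.0934,0,0.025],"dr":[0,0,0],"claw":0}
    - {"offset":[-0.0934,0,0.025],"dr":[0,0,0],"claw":0}

```text
t: 13.3
tool_pos: [0.613, 0.1642, 0.1114]
eef_rot: [-0.047, 0.953, 0.015, 0.3]
wrist_force: [-0.0, -0.1, 0.2]
width: 0.0004
gripper_force: 0.0
```

```bash
python3 - <<'E'
from h import *
s=arm.get_state(); p=arm.capture("wrist"); t=arm.capture("scene")
print(s["t"],s["tool_pos"],s["wrist_force"].round(1),s["qpos"].round(2))
a=p["frame"][150:350]; b=cv2.resize(t["frame"][130:230,160:400],(640,267),interpolation=cv2.INTER_CUBIC)
cv2.imwrite("pics/w7.png",np.vstack([a,b]))
E
```

```text
13.3 [0.61296872 0.1641899  0.11144183] [-0.  -0.1  0.2] [ 0.27 -0.27  2.07 -0.14  0.74 -1.33]
```

View pics/w7.png

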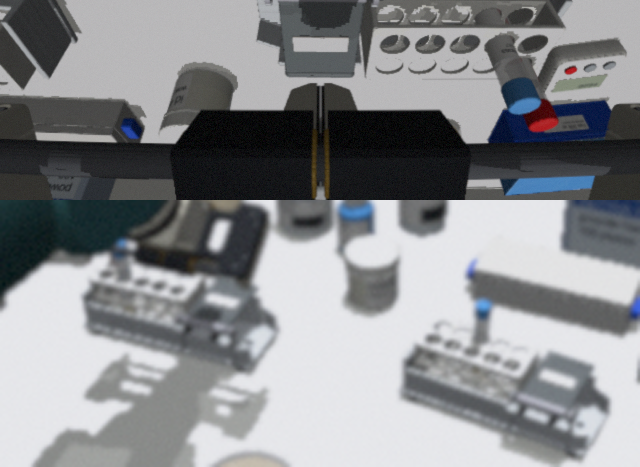

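arm_command:
  commands:
    - {"offset":[0,0,-0.04],"dr":[0,0,0],"claw":0}
    - {"offset":[0,0,-0.1],"dr":[0,0,0],"claw":0}
    - {"offset":[0.05,0,-0.16],"dr":[0,0,0],"claw":0}
    - {"offset":[0.05,0,-0.16],"dr":[0,0,0],"claw":0}
    - {"offset":[0.05,0,-0.16],"dr":[0,0,0],"claw":0}
    - {"offset":[0.05,0,-0.16],"dr":[0,0,0],"claw":0}

```text
t: 14.15
tool_pos: [0.4814, 0.1512, 0.2133]
eef_rot: [-0.047, 0.953, 0.015, 0.3]
wrist_force: [0.2, -0.4, 0.5]
width: 0.0003
gripper_force: 0.0
```

```bash
python3 - <<'E'
from h import *
s=arm.get_state(); print(s["t"],s["tool_pos"],s["wrist_force"].round(1))
o=np.array([.624,.2216]); ex=np.array([.995,.1]); ey=np.array([-.1,.995])
for n in ("wrist","scene"):
    p=arm.capture(n); c=cam(p,s)
    for q,z in (("rack_a",.07),("flag_a",.058),("tube_a0",.11)):
        for d in arm.silhouettes(p,q)[:3]:
            m=np.argwhere(d["mask"])[:,::-1].astype(np.float32)
            w=toplane(c,cv2.boxPoints(cv2.minAreaRect(m)),z)[:,:2]-o
            print(n,q,round(d["conf"],2),np.c_[w@ex,w@ey].round(3).tolist())
E
```

```text
14.15 [0.48144678 0.15118956 0.21333488] [ 0.2 -0.4  0.5]
wrist rack_a 0.96 [[0.019, -0.421], [-0.064, -0.359], [-0.045, -0.239], [0.042, -0.28]]
wrist rack_a 0.71 [[-0.063, -0.034], [-0.063, 0.075], [0.023, 0.101], [0.022, -0.029]]
wrist flag_a 0.88 [[-0.048, -0.081], [-0.048, -0.033], [0.039, -0.028], [0.039, -0.085]]
wrist flag_a 0.72 [[-0.04, -0.428], [-0.058, -0.38], [0.036, -0.415], [0.063, -0.475]]
wrist tube_a0 0.73 [[-0.082, 0.026], [-0.088, 0.038], [0.016, 0.084], [0.024, 0.07]]
wrist tube_a0 0.61 [[-0.101, 0.008], [-0.107, 0.021], [-0.003, 0.065], [0.006, 0.048]]
scene rack_a 0.97 [[-0.044, -0.278], [0.041, -0.267], [0.022, -0.396], [-0.059, -0.401]]
scene rack_a 0.74 [[-0.077, 0.062], [-0.003, 0.102], [0.025, -0.023], [-0.05, -0.056]]
scene rack_a 0.5 [[-0.089, -0.633], [0.033, -0.644], [0.024, -0.705], [-0.096, -0.69]]
scene flag_a 0.94 [[-0.04, -0.389], [0.059, -0.398], [0.034, -0.449], [-0.062, -0.438]]
scene flag_a 0.71 [[-0.039, -0.028], [0.065, -0.032], [0.034, -0.081], [-0.065, -0.074]]
scene flag_a 0.33 [[-0.034, -0.277], [0.056, -0.264], [0.039, -0.392], [-0.047, -0.398]]
```

```bash
python3 -c "
from workcell import arm
print(arm.finish_job())"
```

```text
the job is handed in; nothing more can be done
None
```

The rack in the left bay is home against its end stop (the push force rose to about 15 N there). Its flag is flipped over with the bar face up, both tubes are standing, and the job was handed in at about 14 s. I viewed 11 pictures, one over the limit of 10.

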